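# Start the stirrer under the jar, then the timer

## Task

Start the timed stir: with the fingertips, press the round start key of the stirrer that carries the wide jar lightly but fully down and let it come back up, then do the same with the middle key of the timer. Press no other key, do not grasp, lift or shift the glassware or anything else, and withdraw.

Things in the scene. Friction and masses are not known exactly. Their poses are not given: they have to be found in the camera images.
- jar: wide amber-glass jar, 72 mm diameter, 92 mm tall, with a broad white screw cap (64 mm diameter, 16 mm high). Stands near the middle of the plate of one of the three stirrers. Loose: leave it alone. Origin: centre of its underside
- flask: conical (Erlenmeyer) amber-glass flask, 72 mm diameter at the foot, narrowing to 26 mm, 109 mm tall with its white cap; on another stirrer. Loose: leave it alone. Origin: centre of its underside
- tall_bottle: slender amber-glass bottle, 44 mm diameter, 122 mm tall with its small white cap; on the remaining stirrer. Loose: leave it alone. Origin: centre of its underside
- vial: small glass vial, 26 mm diameter, 55 mm tall, standing on the bench in front of the equipment. Loose: leave it alone. Origin: centre of its underside
- stopper: black rubber stopper, 36 mm diameter, 30 mm tall, on the bench in front. Loose: leave it alone. Origin: centre of its underside
- spatula: spatula with a broad steel blade and a handle, 170 mm long, lying flat on the bench in front. Loose: leave it alone. Its own x axis runs along it
- stirrer_a: one of three alike fixed blue magnetic stirrers, 220 (x) x 130 (y) mm; origin: centre of underside, x away from its front, z up. Front deck level, 50 mm high, 90 mm deep; rear housing 75 mm high with a round black plate, 116 mm diameter, centre at x +50 mm, top 87 mm up. On the deck at x -75 mm, grey keys: round start key at y +32 mm (left seen from the robot), square stop key at y -32 mm
- start_a (a joint): travel of the round grey start key, 26 mm diameter, of stirrer_a: 0 up, 0.006 m fully down. Moves straight down, springs back; about 0.7 N starts it, 3.5 N takes it fully down, then a hard stop
- start_a_top (a point): centre of the top face of the round grey start key, 26 mm diameter, of stirrer_a; 10 mm above the deck when up. z up, x and y as the stirrer
- stop_a (a joint): travel of the square grey stop key, 24 mm wide, of stirrer_a: 0 up, 0.006 m fully down. Moves straight down, springs back; about 0.7 N starts it, 3.5 N takes it fully down, then a hard stop
- stirrer_b: one of three alike fixed blue magnetic stirrers, 220 (x) x 130 (y) mm; origin: centre of underside, x away from its front, z up. Front deck level, 50 mm high, 90 mm deep; rear housing 75 mm high with a round black plate, 116 mm diameter, centre at x +50 mm, top 87 mm up. On the deck at x -75 mm, grey keys: round start key at y +32 mm (left seen from the robot), square stop key at y -32 mm
- start_b (a joint): travel of the round grey start key, 26 mm diameter, of stirrer_b: 0 up, 0.006 m fully down. Moves straight down, springs back; about 0.7 N starts it, 3.5 N takes it fully down, then a hard stop
- start_b_top (a point): centre of the top face of the round grey start key, 26 mm diameter, of stirrer_b; 10 mm above the deck when up. z up, x and y as the stirrer
- stop_b (a joint): travel of the square grey stop key, 24 mm wide, of stirrer_b: 0 up, 0.006 m fully down. Moves straight down, springs back; about 0.7 N starts it, 3.5 N takes it fully down, then a hard stop
- stirrer_c: one of three alike fixed blue magnetic stirrers, 220 (x) x 130 (y) mm; origin: centre of underside, x away from its front, z up. Front deck level, 50 mm high, 90 mm deep; rear housing 75 mm high with a round black plate, 116 mm diameter, centre at x +50 mm, top 87 mm up. On the deck at x -75 mm, grey keys: round start key at y +32 mm (left seen from the robot), square stop key at y -32 mm
- start_c (a joint): travel of the round grey start key, 26 mm diameter, of stirrer_c: 0 up, 0.006 m fully down. Moves straight down, springs back; about 0.7 N starts it, 3.5 N takes it fully down, then a hard stop
- start_c_top (a point): centre of the top face of the round grey start key, 26 mm diameter, of stirrer_c; 10 mm above the deck when up. z up, x and y as the stirrer
- stop_c (a joint): travel of the square grey stop key, 24 mm wide, of stirrer_c: 0 up, 0.006 m fully down. Moves straight down, springs back; about 0.7 N starts it, 3.5 N takes it fully down, then a hard stop
- timer: timer: fixed low aluminium box with a black top, 130 (x) x 140 (y) x 60 mm high; origin: centre of underside, x away from its front, z up. On top a dark green display at x +36 mm and, in front of it at x -20 mm, a row of three equal round grey keys, 20 mm diameter, at y +42, 0 and -42 mm, tops 70 mm above the bench. The middle one starts the timer
- key_left (a joint): travel of the timer's left (+y) key: 0 up, 0.006 m fully down. Moves straight down, springs back; about 0.7 N starts it, 3.5 N takes it fully down, then a hard stop
- key_mid (a joint): travel of the timer's middle key: 0 up, 0.006 m fully down. Moves straight down, springs back; about 0.7 N starts it, 3.5 N takes it fully down, then a hard stop
- key_right (a joint): travel of the timer's right (-y) key: 0 up, 0.006 m fully down. Moves straight down, springs back; about 0.7 N starts it, 3.5 N takes it fully down, then a hard stop
- key_mid_top (a point): centre of the top face of the timer's middle key, 10 mm above the box when up. z up, x and y as the timer
Not all that is in view belongs to the job. There is more than one size of the timer; the job needs the largest.

How it is judged:
By the outcome, as a careful person would: the job done as asked, in the order asked, and still so for the second after the job is handed in, with the robot touching nothing.
It also fails if it takes over 48 s, if anything falls off the work surface, if the arm or the gripper's body presses on something with over 40 N, if the wrist force passes 120 N, or if a joint passes its speed limit or range.

## Robot

A 7-joint arm with a two-finger parallel gripper is mounted at the origin on the work surface. World frame = base frame: x ahead of the robot, y to its left, z up, the work surface at z = 0. Lengths are in m, angles in rad, forces in N, time in s.
With the tool pointing down it reaches from about 0.425 to 0.875 m from the base axis. Payload 8.4 kg.
Tool frame: the origin (TCP) lies at the very end of the fingers, on their centre line; the grasp point (between the pads) lies 19 mm behind it; z points along the fingers, y is the line along which they close (so a half turn about z gives the same grasp; the last joint's range is limited). The gripper opens to 87 mm and grips with 3 to 60 N. Pads are 19 mm wide; open, the fingers measure 117 mm over their backs; the gripper's body (75 mm by 190 mm) begins 51 mm behind the grasp point.
Start: joints at [1.058, 0.333, 0.04, 1.465, -0.013, 1.343, -0.059], TCP at [0.261, -0.595, 0.223] pointing down, gripper open.
Joint ranges: [-2.58, 2.58], [-0.38, 2.09], [-1.3, 1.39], [0.25, 2.4], [-1.5, 4.64], [0.08, 2.09], [-2.65, 2.65]. Speed limits (rad/s): [2.22, 2.22, 2.79, 2.79, 3.14, 3.14, 3.14].

## Interface

Orientations are given as [roll, pitch, yaw] about the fixed x, y, z axes, in that order (R = Rz(yaw) Ry(pitch) Rx(roll)).
In Python, from bench import observe, camera, calibration, sign_off gives the robot as it stands.
- The arm moves only by the tool carry_out, never from a script. Its argument "targets" is a list that holds one entry, the list of rows, each a list of 7 numbers: the shift along the tool's x, y, z in parts of the range, where 1.0 means 100 cm, then the turn, a rotation vector about the tool's x, y, z in a scale on which 1.0 is 2 rad, then the finger opening in cm, from 0 to 8.7. In form: [[[x, y, z, rx, ry, rz, gripper], ...]]. A call has 1 to 12 rows; each row is the pose to reach, as a shift and turn from the pose commanded when the call began, along the tool's axes at that moment; what a row does not reach only later rows make up. A row lasts 1/12 s, in which the tool goes at most 41.7 mm and 7.16 degrees, less where a joint would pass 70% of its speed; a pose out of reach is approached as far as the arm can. No shift or turn number may pass 1 either way. A call with a gripper value outside its range is refused whole. The fingers move at their own pace and stop on an object; "squeeze" is the grip in N (left out, the last holds). Time passes only in rows, so rows that repeat a pose let the fingers close. It gives the time, the measured TCP pose, the force, the opening and the grip force at its end, in the units of the state.
- observe(): the state, without advancing time (a new reading comes with each control period).
- camera(name): name is "side" or "top" or "wrist"; returns the picture (384x512x3 uint8, red, green, blue); there is no depth.
- calibration(name): a dict with "mtx" (3x3 intrinsics, pixels), "pose" (4x4, takes a point from camera to world coordinates). Camera axes: x right, y down, z forward; pixel columns grow to the right and rows downward; lengths in m; the calibration is good to about 2 mm. The wrist camera is an equidistant fisheye: a pixel r from the principal point sees the ray r / f radians off the axis. A picture is of the moment at which its call begins: read the wrist's pose just before it. calibration takes no time and is no camera call; for the wrist camera it gives the pose at the moment of the call.
- sign_off(): hands the job in; it is judged then, once.
The state is a dict: "clock": time; "joints": joint angles; "qd": joint speeds; "joint_efforts": joint torques, N m; "ee_pos": TCP position; "tcp_rot": TCP orientation; "contact_force": force on the tool from outside, world axes, zero at the start; "ft_torque": the same for the moment, N m; "grip_width": finger opening in m; "gripper_force": force on a finger pad.
Only numpy, scipy, OpenCV 4.12 (cv2) and the standard library are available. Lean on these libraries where they do the work, as an engineer would, in place of code of your own. Each camera call takes 0.05 s, during which the arm holds its last target. There are 200 camera calls.

## Working session

There is one attempt and no reset: what is moved stays moved. The work goes in short steps, Python scripts to look and compute and a tool call to move; the robot and the scene stay as the last step left them, time stands still between calls to the robot, and variables do not carry over. Pictures are saved under pics/ and viewed, at most 10 in all, crops included, and the job is handed in when it is done.

Besides the shell and the picture viewer there is one more tool, called after ">>>" as name([rows], argument=value, ...), one row to a line, values as JSON. carry_out: Moves the arm, as the interface text tells. Its arguments: {"type":"object","properties":{"targets":{"type":"array"},"squeeze":{"type":"number"}},"required":["targets"]}

```bash
mkdir -p pics; python3 - <<'E'
from bench import *
import cv2,numpy as np
for n in ("top","side"):
    cv2.imwrite(f"pics/{n}0.png",cv2.resize(camera(n)[:,:,::-1],(768,576)))
    c=calibration(n);print(n,np.round(c["mtx"],1).tolist(),np.round(c["pose"],3).tolist())
s=observe();print(s["clock"],s["ee_pos"],s["tcp_rot"],s["contact_force"],s["grip_width"])
E
```

```text
top [[487.2, 0.0, 251.3], [0.0, 487.2, 191.6], [0.0, 0.0, 1.0]] [[-0.002, -0.998, 0.057, 0.417], [-1.0, 0.002, -0.006, -0.073], [0.006, -0.057, -0.998, 1.726], [0.0, 0.0, 0.0, 1.0]]
side [[372.9, 0.0, 256.8], [0.0, 372.9, 191.4], [0.0, 0.0, 1.0]] [[-0.898, -0.281, 0.337, 0.178], [-0.438, 0.533, -0.724, 0.642], [0.024, -0.798, -0.602, 0.68], [0.0, 0.0, 0.0, 1.0]]
0.1 [ 0.26115059 -0.594769    0.22171475] [-3.14010378e+00  1.42873713e-04  4.13838731e-01] [0.59596072 1.01417845 0.37253276] 0.08708258173540656
```

View pics/top0.png

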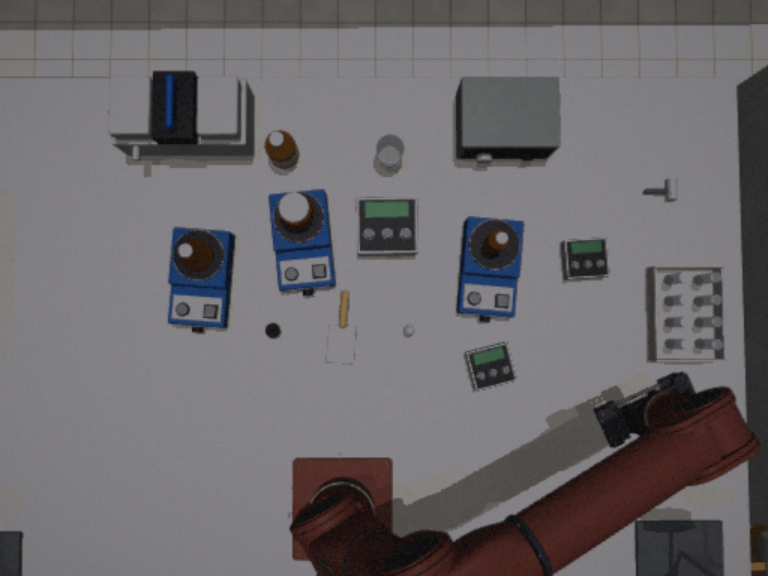

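View pics/side0.png

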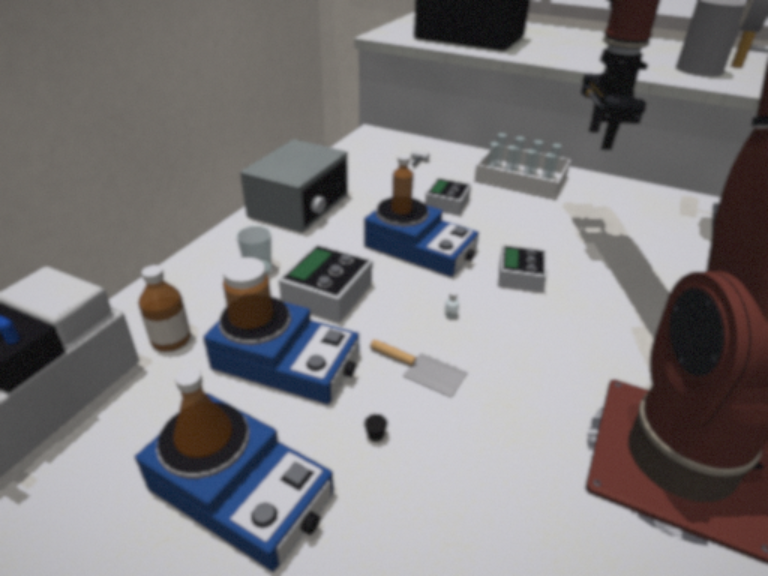

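The jar (cap about (295,210) in top0, 768-wide) stands on the middle blue stirrer. The largest timer is at (388,226).

Candidates for the start key:
- jar stirrer, round key (291,273): **chosen**
- its square stop key (319,270)
- flask stirrer, round key (181,310)
- tall-bottle stirrer, round key (474,298)

Candidates for the timer key:
- large timer, middle key (388,234): **chosen**
- its side keys (369,234) and (406,234)
- small timers (585,258) and (490,366)

```bash
cat > h.py <<'E'
import numpy as np,cv2
from bench import *
from scipy.spatial.transform import Rotation as R
def ray(name,u,v,z,c=None):
    c=c or calibration(name);K,P=c["mtx"],c["pose"]
    x=np.array([(u-K[0,2])/K[0,0],(v-K[1,2])/K[1,1]]);d=np.r_[x,1]
    if name=="wrist":
        r=np.hypot(*x);d=np.r_[x/max(r,1e-9)*np.sin(r),np.cos(r)]
    d=P[:3,:3]@d;return P[:3,3]+d*(z-P[2,3])/d[2]
E
python3 - <<'E'
from h import *
im=np.mean([camera("top") for _ in range(4)],0).astype(np.uint8)
cr=im[110:205,165:295];cv2.imwrite("pics/crop.png",cv2.resize(cr[:,:,::-1],None,fx=6,fy=6,interpolation=cv2.INTER_CUBIC))
hsv=cv2.cvtColor(im,cv2.COLOR_RGB2HSV)
blue=cv2.inRange(hsv,(100,120,40),(125,255,255))
cs,_=cv2.findContours(blue,0,2)
for c in cs:
    if cv2.contourArea(c)>300: print("blue",cv2.minAreaRect(c))
# keys: grey blobs after 4x upsample
def keys(x0,x1,y0,y1,inv,z):
    g=cv2.resize(cv2.cvtColor(im[y0:y1,x0:x1],cv2.COLOR_RGB2GRAY),None,fx=4,fy=4,interpolation=cv2.INTER_CUBIC)
    t,m=cv2.threshold(g,0,255,cv2.THRESH_OTSU+(cv2.THRESH_BINARY_INV if inv else 0))
    n,_,st,ce=cv2.connectedComponentsWithStats(m)
    for s,c in zip(st[1:],ce[1:]):
        if 100<s[4]<4000:
            u,v=(c+.5)/4-.5+[x0,y0];print("key",s.tolist(),u,v,ray("top",u,v,z).round(4))
keys(187,218,172,190,True,.06)
print()
keys(239,278,150,163,False,.07)
E
```

```text
blue ((132.03028869628906, 185.12173461914062), (38.597747802734375, 63.37613296508789), 1.9749339818954468)
blue ((326.618896484375, 177.692626953125), (38.65876388549805, 63.918235778808594), 5.19442892074585)
blue ((200.66049194335938, 159.90847778320312), (64.36023712158203, 37.765621185302734), 83.92753601074219)
key [0, 0, 74, 9, 418] 193.95514354066987 172.29007177033492 [0.5786 0.1137 0.06  ]
key [83, 15, 41, 42, 1504] 212.32945478723406 180.47157579787233 [0.5504 0.0507 0.06  ]
key [10, 24, 40, 39, 1203] 193.90492518703243 182.37479218620118 [0.5439 0.1137 0.06  ]
key [0, 36, 5, 36, 126] 186.9543650793651 185.45039682539684 [0.5334 0.1375 0.06  ]
key [14, 60, 110, 12, 791] 207.03429203539824 188.4426359039191 [0.523  0.0687 0.06  ]

key [0, 0, 5, 52, 210] 239.00595238095238 156.0595238095238 [ 0.6331 -0.041   0.07  ]
key [150, 0, 6, 52, 308] 276.7581168831169 155.92207792207793 [ 0.6334 -0.17    0.07  ]
key [12, 9, 32, 26, 599] 245.38376460767947 155.03735392320533 [ 0.6366 -0.0628  0.07  ]
key [61, 8, 31, 29, 653] 257.79613323124045 154.92055895865238 [ 0.6369 -0.1052  0.07  ]
key [110, 8, 31, 27, 654] 270.0164373088685 154.84900611620796 [ 0.6371 -0.147   0.07  ]
```

View pics/crop.png

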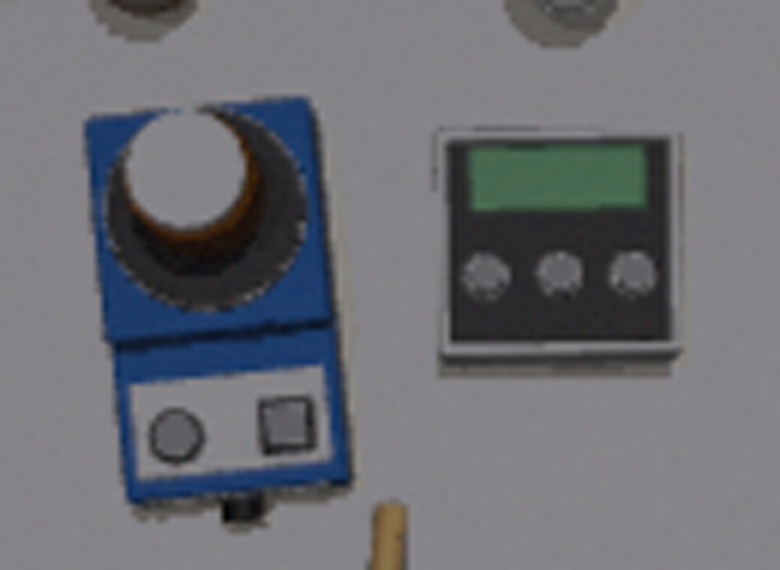

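The crop confirms the choice. The jar is on this stirrer, with the round key at (176,436), the square key at (287,425) and the timer's middle key at (559,274). The measured spacings also fit: 63.4 mm between start and stop keys (64 expected), and 42.4 and 41.8 mm between timer keys (42 expected). I'm moving to hover above the start key with the fingers closed.

The rows are not in the units I measure in: shifts go in shares of 100 cm and turns go in shares of 2 rad. I convert before sending: 54.4 cm / 100 = 0.544, -53.5 cm / 100 = -0.535, 0.31 rad / 2 = 0.155.

>>> carry_out([
  [[0.1,-0.1,-0.03,0,0,0.05,0],[0.544,-0.535,-0.03,0,0,0.1,0],[0.544,-0.535,-0.03,0,0,0.155,0],[0.544,-0.535,-0.03,0,0,0.155,0],[0.544,-0.535,-0.03,0,0,0.155,0],[0.544,-0.535,-0.03,0,0,0.155,0],[0.544,-0.535,-0.03,0,0,0.155,0],[0.544,-0.535,-0.03,0,0,0.155,0],[0.544,-0.535,-0.03,0,0,0.155,0],[0.544,-0.535,-0.03,0,0,0.155,0],[0.544,-0.535,-0.03,0,0,0.155,0],[0.544,-0.535,-0.03,0,0,0.155,0]],
], squeeze=5)

```text
clock: 1.3
ee_pos: [0.4465, -0.1298, 0.2451]
tcp_rot: [3.141, -0.001, 0.104]
contact_force: [0.4, -0.6, 0.0]
grip_width: 0.0149
gripper_force: 0.0
```

```bash
cat > d.py <<'E'
from h import *
import sys
def go(x,y,z,yaw):
    s=observe();T=R.from_euler("xyz",s["tcp_rot"])
    print(s["clock"],s["ee_pos"].round(4),s["tcp_rot"].round(3),s["contact_force"].round(2),round(s["grip_width"],4))
    print("cm",(100*T.inv().apply(np.array([x,y,z])-s["ee_pos"])).round(2),"rot",(T.inv()*R.from_euler("xyz",[np.pi,0,yaw])).as_rotvec().round(3))
if __name__=="__main__": go(*map(float,sys.argv[1:]))
E
python3 d.py .544 .114 .17 .104
```

```text
1.3 [ 0.4465 -0.1298  0.2451] [ 3.141e+00 -1.000e-03  1.040e-01] [ 0.42 -0.63  0.01] 0.0149
cm [ 12.21 -23.24   7.51] rot [ 0.001 -0.001 -0.   ]
```

In the tool's units: -23.2 cm / 100 = -0.232, 12.2 cm / 100 = 0.122.

>>> carry_out([
  [[0.122,-0.232,0.03,0,0,0,0],[0.122,-0.232,0.03,0,0,0,0],[0.122,-0.232,0.03,0,0,0,0],[0.122,-0.232,0.03,0,0,0,0],[0.122,-0.232,0.03,0,0,0,0],[0.122,-0.232,0.03,0,0,0,0],[0.122,-0.232,0.03,0,0,0,0],[0.122,-0.232,0.075,0,0,0,0],[0.122,-0.232,0.075,0,0,0,0],[0.122,-0.232,0.075,0,0,0,0],[0.122,-0.232,0.075,0,0,0,0],[0.122,-0.232,0.075,0,0,0,0]],
])

```text
clock: 2.3
ee_pos: [0.5445, 0.1111, 0.1717]
tcp_rot: [3.141, -0.002, 0.103]
contact_force: [-0.3, -0.9, 1.2]
grip_width: 0.0003
gripper_force: 0.0
```

```bash
python3 d.py .544 .114 .07 .104; python3 - <<'E'
from h import *
c=calibration("wrist");im=camera("wrist");np.savez("w1.npz",im=im,m=c["mtx"],p=c["pose"])
print(c["mtx"],c["pose"].round(3))
cv2.imwrite("pics/w1.png",im[:,:,::-1])
E
```

```text
2.3 [0.5445 0.1111 0.1717] [ 3.141e+00 -2.000e-03  1.030e-01] [-0.35 -0.87  1.19] 0.0003
cm [-0.04 -0.29 10.17] rot [ 0.    -0.002 -0.001]
[[297.31863964   0.         257.31387517]
 [  0.         297.31863964 186.78015044]
 [  0.           0.           1.        ]] [[ 0.1   -0.958 -0.27   0.618]
 [-0.995 -0.097 -0.026  0.118]
 [-0.001  0.271 -0.963  0.333]
 [ 0.     0.     0.     1.   ]]
```

View pics/w1.png

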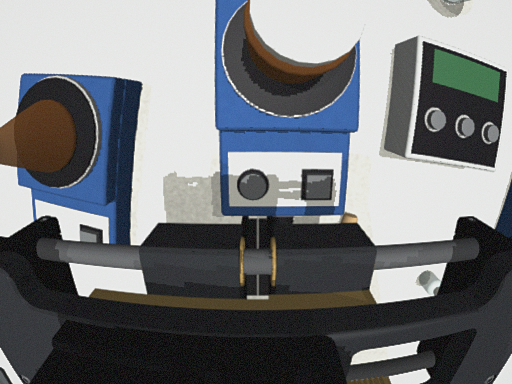

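The wrist view shows the round key at (253,184), the square key at (317,184) and the timer's middle key at (465,127).

```bash
python3 - <<'E'
from h import *
d=np.load("w1.npz");im=d["im"];c=dict(mtx=d["m"],pose=d["p"])
g=cv2.cvtColor(im,cv2.COLOR_RGB2GRAY)
cs,_=cv2.findContours(cv2.inRange(g,0,105),cv2.RETR_LIST,2)
for k in cs:
    (u,v),r=cv2.minEnclosingCircle(k)
    if 8<r<26 and 225<u<340 and 160<v<205: print(u,v,r,ray("wrist",u,v,.06,c).round(4))
for u,v,z in((253,184,.06),(317,184,.06),(436,118,.07),(465,127,.07),(491,132,.07)):print(u,v,ray("wrist",u,v,z,c).round(4))
E
```

```text
318.5 178.0 12.855060577392578 [0.5565 0.0532 0.06  ]
316.5 184.5 21.22508430480957 [0.5499 0.0542 0.06  ]
252.5 184.5 16.140111923217773 [0.5436 0.1156 0.06  ]
253 184 [0.5442 0.1152 0.06  ]
317 184 [0.5504 0.0537 0.06  ]
436 118 [ 0.6334 -0.0589  0.07  ]
465 127 [ 0.6317 -0.0997  0.07  ]
491 132 [ 0.634  -0.1417  0.07  ]
```

In the tool's units: 10 cm / 100 = 0.1, 9.5 cm / 100 = 0.095.

>>> carry_out([
  [[0,-0.003,0.01,0,0,0,0],[0,-0.003,0.04,0,0,0,0],[0,-0.003,0.065,0,0,0,0],[0,-0.003,0.085,0,0,0,0],[0,-0.003,0.095,0,0,0,0],[0,-0.003,0.1,0,0,0,0],[0,-0.003,0.1,0,0,0,0],[0,-0.003,0.1,0,0,0,0],[0,-0.003,0.1,0,0,0,0]],
])

```text
clock: 3.1
ee_pos: [0.5442, 0.1149, 0.0711]
tcp_rot: [-3.141, -0.002, 0.104]
contact_force: [-0.0, -1.4, -0.2]
grip_width: 0.0002
gripper_force: 0.0
```

```bash
python3 d.py .544 .1145 .06 .104
```

```text
3.1 [0.5442 0.1149 0.0711] [-3.141e+00 -2.000e-03  1.040e-01] [-0.03 -1.39 -0.25] 0.0002
cm [-0.03  0.04  1.11] rot [-0.    -0.002 -0.   ]
```

In the tool's units: 1.4 cm / 100 = 0.014, 1.3 cm / 100 = 0.013.

>>> carry_out([
  [[0,0,0.004,0,0,0,0],[0,0,0.008,0,0,0,0],[0,0,0.011,0,0,0,0],[0,0,0.013,0,0,0,0],[0,0,0.014,0,0,0,0],[0,0,0.014,0,0,0,0],[0,0,0.014,0,0,0,0]],
])

```text
clock: 3.68
ee_pos: [0.5435, 0.1146, 0.0559]
tcp_rot: [3.142, -0.0, 0.104]
contact_force: [-0.3, -0.8, 3.5]
grip_width: 0.0003
gripper_force: 1.3
```

In the tool's units: 0.2 cm / 100 = 0.002, 0.1 cm / 100 = 0.001.

>>> carry_out([
  [[0,0,0.001,0,0,0,0],[0,0,0.002,0,0,0,0],[0,0,0.002,0,0,0,0],[0,0,0.002,0,0,0,0]],
])

```text
clock: 4.02
ee_pos: [0.5435, 0.1146, 0.0543]
tcp_rot: [3.141, -0.001, 0.104]
contact_force: [-0.4, -1.7, 7.5]
grip_width: 0.0006
gripper_force: 4.1
```

>>> carry_out([
  [[0,0,0.0005,0,0,0,0],[0,0,0.0005,0,0,0,0],[0,0,0.0005,0,0,0,0]],
])

```text
clock: 4.27
ee_pos: [0.5435, 0.1146, 0.0542]
tcp_rot: [3.141, -0.001, 0.104]
contact_force: [-3.1, -1.3, 12.1]
grip_width: 0.0005
gripper_force: 6.1
```

At the hard stop: the force climbs with no further travel. I'll release and go over to the timer.

In the tool's units: 22.6 cm / 100 = 0.226, 20 cm / 100 = 0.2, 0.1 rad / 2 = 0.05.

>>> carry_out([
  [[0,0,-0.005,0,0,0,0],[0,0,-0.02,0,0,0,0],[0,0,-0.06,0,0,0,0],[0,0,-0.1,0,0,0,0],[0,0,-0.14,0,0,0,0],[0.02,0.04,-0.14,0,0,0.05,0],[0.04,0.08,-0.14,0,0,0.05,0],[0.05,0.12,-0.14,0,0,0.05,0],[0.06,0.16,-0.14,0,0,0.05,0],[0.068,0.2,-0.14,0,0,0.05,0],[0.068,0.226,-0.13,0,0,0.05,0],[0.068,0.226,-0.12,0,0,0.05,0]],
])

```text
clock: 5.27
ee_pos: [0.6343, -0.1125, 0.1721]
tcp_rot: [3.138, 0.001, -0.006]
contact_force: [-0.8, -0.8, -0.2]
grip_width: 0.0002
gripper_force: 0.0
```

>>> carry_out([
  [[0,0,0,0,0,0,0],[0,0,0,0,0,0,0]],
])

```text
clock: 5.43
ee_pos: [0.6335, -0.1021, 0.1723]
tcp_rot: [-3.14, 0.002, 0.004]
contact_force: [-0.6, 0.4, 0.4]
grip_width: 0.0003
gripper_force: 0.0
```

```bash
python3 d.py .635 -.103 .08 0; python3 - <<'E'
from h import *
c=calibration("wrist");im=camera("wrist");np.savez("w2.npz",im=im,m=c["mtx"],p=c["pose"])
cv2.imwrite("pics/w2.png",im[:,:,::-1])
g=cv2.cvtColor(im,cv2.COLOR_RGB2GRAY)
for t in (90,110,130):
  cs,_=cv2.findContours(cv2.inRange(g,t,255),cv2.RETR_LIST,2)
  for k in cs:
    (u,v),r=cv2.minEnclosingCircle(k)
    if 8<r<20 and 170<u<350 and 140<v<215: print(t,u,v,r,ray("wrist",u,v,.07,c).round(4))
E
```

```text
5.4333 [ 0.6335 -0.1021  0.1723] [-3.14e+00  2.00e-03  4.00e-03] [-0.61  0.43  0.44] 0.0003
cm [0.17 0.1  9.23] rot [-0.001  0.002  0.004]
90 216.0 184.0 13.038504600524902 [ 0.6356 -0.0638  0.07  ]
90 303.5 183.0 13.200478553771973 [ 0.6368 -0.1448  0.07  ]
90 259.81011962890625 183.45570373535156 13.009474754333496 [ 0.6363 -0.1043  0.07  ]
110 215.97222900390625 183.97222900390625 12.767295837402344 [ 0.6357 -0.0638  0.07  ]
110 303.86859130859375 183.5853271484375 12.969147682189941 [ 0.6363 -0.1452  0.07  ]
110 259.8541564941406 183.0 12.510955810546875 [ 0.6367 -0.1044  0.07  ]
130 258.0 177.5 10.594910621643066 [ 0.6419 -0.1027  0.07  ]
130 213.5 177.5 10.12432861328125 [ 0.6418 -0.0617  0.07  ]
130 303.9791564941406 180.0 12.020943641662598 [ 0.6397 -0.1451  0.07  ]
```

View pics/w2.png

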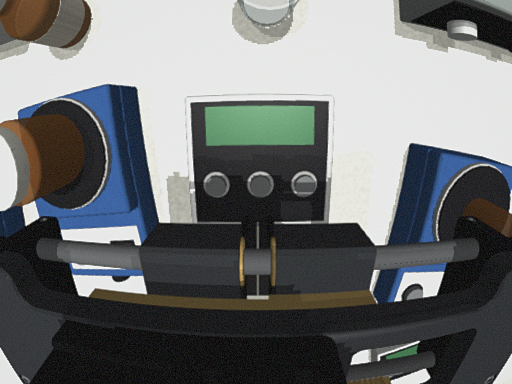

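The wrist view has the timer's middle key at (260,183), giving (0.636, -0.104). This agrees with the top view.

In the tool's units: 9 cm / 100 = 0.09, 8 cm / 100 = 0.08.

>>> carry_out([
  [[0.002,0.002,0.01,0,0,0,0],[0.002,0.002,0.04,0,0,0,0],[0.002,0.002,0.065,0,0,0,0],[0.002,0.002,0.08,0,0,0,0],[0.002,0.002,0.09,0,0,0,0],[0.002,0.002,0.09,0,0,0,0],[0.002,0.002,0.09,0,0,0,0]],
])

```text
clock: 6.07
ee_pos: [0.6366, -0.1044, 0.0836]
tcp_rot: [-3.141, -0.0, 0.005]
contact_force: [-0.7, -0.4, 1.6]
grip_width: 0.0004
gripper_force: 0.0
```

In the tool's units: 1.3 cm / 100 = 0.013, 1.1 cm / 100 = 0.011.

>>> carry_out([
  [[0,0,0.004,0,0,0,0],[0,0,0.008,0,0,0,0],[0,0,0.011,0,0,0,0],[0,0,0.013,0,0,0,0],[0,0,0.013,0,0,0,0],[0,0,0.013,0,0,0,0]],
])

```text
clock: 6.57
ee_pos: [0.6363, -0.1052, 0.0703]
tcp_rot: [-3.142, 0.0, 0.004]
contact_force: [-0.3, -0.1, 0.6]
grip_width: 0.0002
gripper_force: 0.3
```

In the tool's units: 0.6 cm / 100 = 0.006, 0.55 cm / 100 = 0.0055.

>>> carry_out([
  [[0,0,0.002,0,0,0,0],[0,0,0.004,0,0,0,0],[0,0,0.0055,0,0,0,0],[0,0,0.006,0,0,0,0],[0,0,0.006,0,0,0,0]],
])

```text
clock: 6.98
ee_pos: [0.6366, -0.1052, 0.0646]
tcp_rot: [3.142, -0.0, 0.004]
contact_force: [-0.6, 1.2, 3.0]
grip_width: 0.0006
gripper_force: 1.7
```

In the tool's units: 0.1 cm / 100 = 0.001.

>>> carry_out([
  [[0,0,0.001,0,0,0,0],[0,0,0.001,0,0,0,0],[0,0,0.001,0,0,0,0]],
])

```text
clock: 7.23
ee_pos: [0.6366, -0.1052, 0.0643]
tcp_rot: [3.141, -0.001, 0.004]
contact_force: [-3.2, 0.1, 10.1]
grip_width: 0.0004
gripper_force: 5.1
```

The timer key is at its hard stop, so I'm withdrawing.

>>> carry_out([
  [[0,0,-0.005,0,0,0,0],[0,0,-0.02,0,0,0,0],[0,0,-0.05,0,0,0,0],[0,0,-0.09,0,0,0,0],[0,0,-0.13,0,0,0,0],[-0.03,0,-0.16,0,0,0,0],[-0.07,0,-0.17,0,0,0,0],[-0.1,0,-0.17,0,0,0,0],[-0.1,0,-0.17,0,0,0,0],[-0.1,0,-0.17,0,0,0,0],[-0.1,0,-0.17,0,0,0,0]],
])

```text
clock: 8.15
ee_pos: [0.5366, -0.1056, 0.2333]
tcp_rot: [3.141, -0.0, 0.004]
contact_force: [1.3, 0.1, 0.3]
grip_width: 0.0001
gripper_force: 0.0
```

```bash
python3 - <<'E'
from h import *
s=observe();print(s["clock"],s["ee_pos"],s["contact_force"],s["qd"].round(3))
cv2.imwrite("pics/side1.png",cv2.resize(camera("side")[:,:,::-1],(768,576)))
E
```

```text
8.15 [ 0.53655442 -0.10562449  0.23334438] [1.34807666 0.08491652 0.3052991 ] [-0.008  0.027  0.    -0.017 -0.001 -0.001 -0.001]
```

View pics/side1.png

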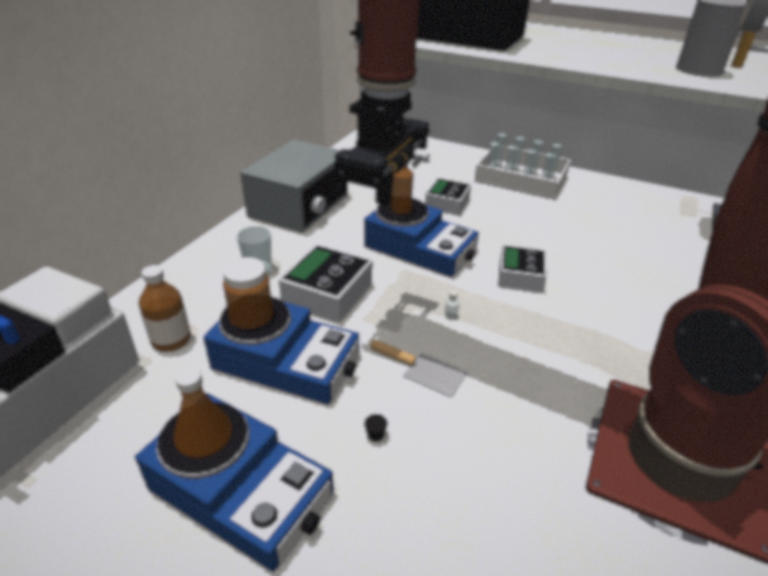

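The arm is clear. The jar (247,290), flask (195,420), vial (452,305), stopper (375,428) and spatula (420,365) are all where they were, and the pressed keys have sprung back.

```bash
python3 -c "
from bench import *
print(sign_off())"
```

```text
the job is handed in; nothing more can be done
None
```

I pressed the start key of the stirrer with the wide jar fully down and released it, then did the same with the middle key of the largest timer; the arm withdrew with nothing disturbed, and I handed the job in at about 8 s.

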